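# Bench-test a safe lock: dial the gate, draw the bolt

### The job

A safe lock is screwed to the service stand for a bench test. Turn its dial until the red zero line points exactly at the black pointer on the dial ring, then swing the lever handle clockwise until you feel it reach its stop and the brass bolt is fully drawn in. If the handle stops early the dial is off its mark: correct the dial rather than force the handle, and leave the things lying around the stand where they are.

Things in the scene. Friction and masses are not known exactly. Their poses are not given: they have to be found in the camera images.
- stand: Service stand, fixed: a blue steel plate 176 (x) x 270 (y) x 8 mm, its top 85 mm above the worktop, on four pillars over a dark base plate, with the steel lock case between. Origin on the worktop under the plate's centre; x points away from the robot side (pointer side), y toward the dial, z up.
- dial_centre (a point): Point on the dial's vertical axis at the height to grip its knob, 119 mm above the worktop and 60 mm from the stand's centre toward its +y. The knob is black, fluted, 45 mm in diameter, from 96 to 132 mm above the worktop; it stands on a black disc 84 mm in diameter (top at 96 mm) inside a steel ring 106 mm in diameter (top at 94 mm). The knob may be gripped across any diameter; it turns without end against light friction (0.06 N m) and stays where it is left.
- zero_line (a point): Outer end of the red zero line on the turning dial, 42 mm from the dial axis, 96 mm above the worktop. The red line is 3 mm wide, runs from the knob to the disc's edge, and is repeated on top of the knob. The other 49 graduations are thin white lines.
- index_mark (a point): Fixed point at the tip of the black wedge-shaped pointer on the dial ring, 42 mm from the dial axis toward the stand's +x, 96 mm above the worktop. The zero line's outer end comes to this point when the dial is set.
- dial (a joint): Angle of the dial, rad: 0 (or any whole number of turns) when the red line points at the pointer; grows anticlockwise seen from above.
- lever_hub (a point): Point on the lever handle's vertical axis, at the height of its arm, 123 mm above the worktop and 60 mm from the stand's centre toward its -y. The hub is 32 mm in diameter and its top is at 134 mm.
- lever_grip (a point): Middle of the lever's black grip sleeve, 80 mm from the hub axis, 123 mm above the worktop; it moves with the lever. The arm is a level round bar, 105 mm long from the axis, the sleeve 18 mm thick and 45 mm long. 29 mm are free under the sleeve, over the plate.
- lever (a joint): Angle of the lever, rad: 0 with the arm along the stand's -y (away from the dial, bolt thrown); grows clockwise from above to the stop at 1.10 (arm swung toward the robot's side, bolt drawn). Friction 0.35 N m (about 4.5 N at the sleeve); it stays where it is left. With the dial off its mark by more than about 10 degrees (20 on the negative side) it is blocked at 0.1 to 0.2; with the lever swung the dial is locked to within about 4 degrees.
- bolt (a joint): Travel of the brass bolt, m: 0 when thrown (it sticks out 18 mm from its guide at the stand's -y side), 0.018 when fully drawn, flush with the guide. It is driven by the lever, in proportion.
- screwdriver_red: Screwdriver with red handle, 201 mm long, lying in front of the dial; origin under its centre. Bystander.
- hex_key: Hexagon key with red sleeve, 98 mm long, lying at the front right of the stand; origin under its centre. Bystander.
- lock_cylinder: Brass lock cylinder, 64 x 17 x 37 mm, standing at the left of the stand; origin under its centre. Bystander.
- loupe: Black loupe, 33 mm in diameter, 30 mm high, standing at the left of the stand; origin under its centre. Bystander.

How it is judged:
On the way, in this order (a step that is already met when the one before it is completed fails the run):
1. the red zero line stands at the pointer, the lever still at rest (horizontal distance between zero_line and index_mark below 0.005 m and value of joint lever below 0.2 rad), for 0.2 s.
2. the lever is swung to its stop and the bolt is drawn (value of joint lever above 1 rad and value of joint bolt above 0.016 m), for 0.2 s.
At the end, for the whole second after the job is handed in: The outer end of the red zero line is within 5 mm (less than one graduation) of the pointer's tip, the lever within 0.1 rad of its stop (above 1.0), and the bolt drawn more than 16 mm of its 18 mm (all of step 2 and horizontal distance between zero_line and index_mark below 0.005 m); the robot touches nothing.
It fails at once if the lever is forced past its block while the dial is off its mark (value of joint lever above 0.3 rad and horizontal distance between zero_line and index_mark above 0.008 m).
It fails at once if a bystander is pushed more than 20 mm (distance of any of screwdriver_red, hex_key, lock_cylinder, loupe from where it was at the start of the episode above 0.02 m).
It also fails if it takes over 67 s, if anything falls off the work surface, if the arm or the gripper's body presses on something with over 40 N, if the wrist force passes 120 N, or if a joint passes its speed limit or range.

### The arm

A 6-joint arm with a two-finger parallel gripper is mounted at the origin on a cart in front of the work surface, level with it; the furniture and walls round the work are solid. World frame = base frame: x ahead of the robot, y to its left, z up, the work surface at z = 0. Lengths are in m, angles in rad, forces in N, time in s.
With the tool pointing down it reaches from about 0.3 to 0.85 m from the base axis. Payload 5.4 kg.
Tool frame: the origin (TCP) lies between the finger pads; the fingertips stand 11 mm ahead of it and the grasp point (between the pads) lies 8 mm behind it (robot.tip_extent is the distance from the TCP to the fingertips, in m); z points along the fingers, y is the direction in which the jaws open and shut (so a half turn about z gives the same grasp; the last joint's range is limited). The gripper opens to 85 mm and grips with 20 to 120 N. Pads are 22 mm wide; open, the fingers measure 114 mm over their backs; the gripper's body (76 mm by 85 mm) begins 54 mm behind the grasp point. The pads swing forward as they close: fully open they stand 13 mm farther back than shut.
Start: joints at [0.968, 0.158, 1.597, -0, 1.386, -0.21], TCP at [0.22, 0.531, 0.242] pointing down, gripper open.
Joint ranges: [-2.91, 2.91], [-0.94, 2.29], [0.18, 2.7], [-1.29, 4.43], [0.17, 2.64], [-3, 3]. Speed limits (rad/s): [2.57, 2.57, 3.14, 3.14, 3.14, 3.14].

### API

Orientations are given as [roll, pitch, yaw] about the fixed x, y, z axes, in that order (R = Rz(yaw) Ry(pitch) Rx(roll)).
In Python, from station import robot, vision gives the robot as it stands.
- The arm moves only by the tool drive_tool, never from a script. Its argument "targets" is a list that holds one entry, the list of rows, each a list of 7 numbers: the shift along the tool's x, y, z in units of 25 mm (1.0 is 25 mm), then the turn, a rotation vector about the tool's x, y, z in units of 6 degrees (1.0 is 6 degrees), then the finger opening in mm, from 0 to 85.4. A call has 1 to 12 rows; each row shifts and turns the commanded pose from where the row before left it, along the tool's axes as they then stand; what a row does not reach is not made up. A row lasts 1/12 s, in which the tool goes at most 41.7 mm and 7.16 degrees, less where a joint would pass 70% of its speed; a pose out of reach is approached as far as the arm can. A call is refused whole if a number of a shift passes 1 or a number of a turn 1, either way. A call with a gripper value outside its range is refused whole. The fingers move at their own pace and stop on an object; "squeeze" is the grip in N (left out, the last holds). Time passes only in rows, so rows that do not move let the fingers close. It gives the time, the measured TCP pose, the force and the opening at its end, in the units of the state.
- robot.read_state(): the state, without advancing time (a new reading comes with each control period).
- vision.get_image(name): name is "side" or "top"; returns a dict with "img" (420x560x3 uint8, red, green, blue), "range_z" (420x560 float32, m along the optical axis (not along the pixel's ray), 0 where there is no reading), "mtx" (3x3 intrinsics, pixels), "world_to_cam" (4x4, takes a point from world to camera coordinates). Camera axes: x right, y down, z forward; pixel columns grow to the right and rows downward; lengths in m; the calibration is good to about 2 mm. A picture is of the moment at which its call begins.
- robot.close_job(): hands the job in, once; it reports no verdict.
The state is a dict: "time_s": time; "q": joint angles; "qd": joint speeds; "tau": joint torques, N m; "ee_pos": TCP position; "tool_rot": TCP orientation; "ft_force": force on the tool from outside, world axes, zero at the start; "wrist_torque": the same for the moment, N m; "opening": finger opening in m.
Only numpy, scipy, OpenCV 4.12 (cv2) and the standard library are available. Lean on these libraries where they do the work, as an engineer would, in place of code of your own. Each camera call takes 0.05 s, during which the arm holds its last target.

## Working session

There is one attempt and no reset: what is moved stays moved. The work goes in short steps, Python scripts to look and compute and a tool call to move; the robot and the scene stay as the last step left them, time stands still between calls to the robot, and variables do not carry over. Pictures are saved under pics/ and viewed, and the job is handed in when it is done.

Besides the shell and the picture viewer there is one more tool, called after "Request:" as name(argument=value, ...) on one line, values as JSON. drive_tool: Moves the arm, as the interface text tells. Its arguments: {"type":"object","properties":{"targets":{"type":"array"},"squeeze":{"type":"number"}},"required":["targets"]}

```bash
ls; mkdir -p pics
cat > h.py <<'E'
import numpy as np,cv2
from station import robot,vision
def grab(n,f=None):
    d=vision.get_image(n)
    if f: cv2.imwrite('pics/'+f,d['img'][:,:,::-1])
    return d
def px2w(d,u,v,z=None):
    K=d['mtx'];T=np.linalg.inv(d['world_to_cam'])
    r=np.linalg.inv(K)@np.array([u,v,1.])
    if z is None:
        p=r*d['range_z'][int(round(v)),int(round(u))];return T[:3,:3]@p+T[:3,3]
    R=T[:3,:3]@r;o=T[:3,3];return o+R*(z-o[2])/R[2]
E
python3 - <<'E'
from h import *
import pickle
for n in('top','side'):
    d=grab(n,n+'0.png');pickle.dump(d,open(n+'0.pkl','wb'))
s=robot.read_state();print(s)
E
```

```text
pics
{'time_s': 0.1, 'q': array([ 9.67898186e-01,  1.59007400e-01,  1.59810054e+00,  3.89821826e-06,
        1.38620244e+00, -2.10113244e-01]), 'qd': array([ 7.48703589e-06, -2.08774760e-03, -1.80632423e-03,  2.26848084e-04,
       -2.14840580e-04, -1.55472986e-04]), 'tau': array([-1.53674200e-04, -3.96990681e+01, -3.32337928e+01, -1.91774916e-04,
        4.15974559e-03, -5.63391450e-05]), 'ee_pos': array([0.21981221, 0.53076279, 0.24140622]), 'tool_rot': array([-3.13991351e+00, -3.62013334e-04,  2.74880673e+00]), 'ft_force': array([ 0.07153047,  0.31990919, -0.27829209]), 'wrist_torque': array([0.02341301, 0.0506914 , 0.01854912]), 'opening': 0.08537879758890225}
```

View pics/top0.png

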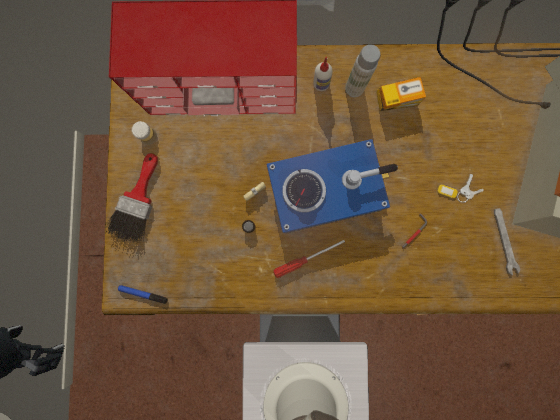

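View pics/side0.png

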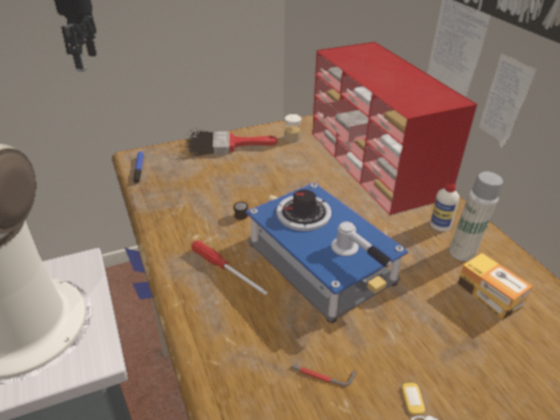

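The top view shows the dial near (303,190), the lever hub near (352,180), and the lever pointing right to about (392,169). I'll enlarge this area next.

Run:
```python
from h import *
import pickle
d=pickle.load(open('top0.pkl','rb'));i=d['img'][:,:,::-1]
cv2.imwrite('pics/c1.png',cv2.resize(i[160:220,270:345],None,fx=10,fy=10,interpolation=cv2.INTER_CUBIC))
cv2.imwrite('pics/c2.png',cv2.resize(i[130:240,260:410],None,fx=5,fy=5,interpolation=cv2.INTER_CUBIC))
d=pickle.load(open('side0.pkl','rb'));i=d['img'][:,:,::-1]
cv2.imwrite('pics/c3.png',cv2.resize(i[175:250,265:345],None,fx=8,fy=8,interpolation=cv2.INTER_CUBIC))
```

```text
(no output)
```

View pics/c1.png

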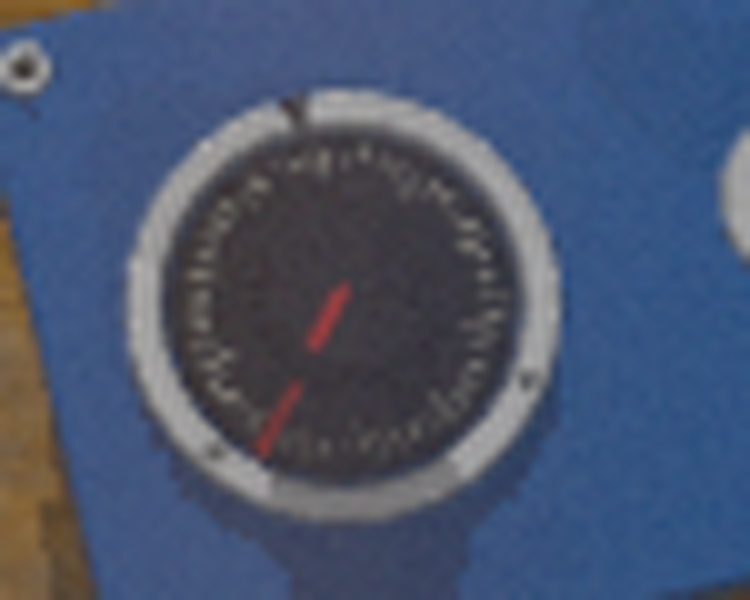

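View pics/c2.png

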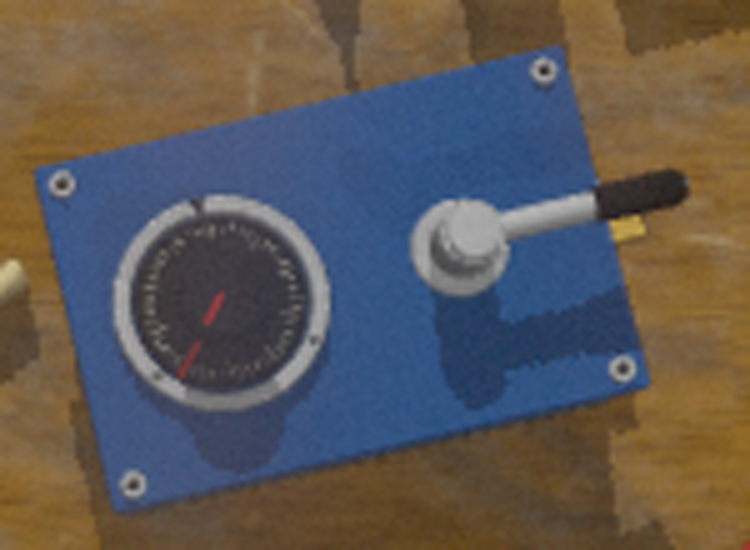

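View pics/c3.png

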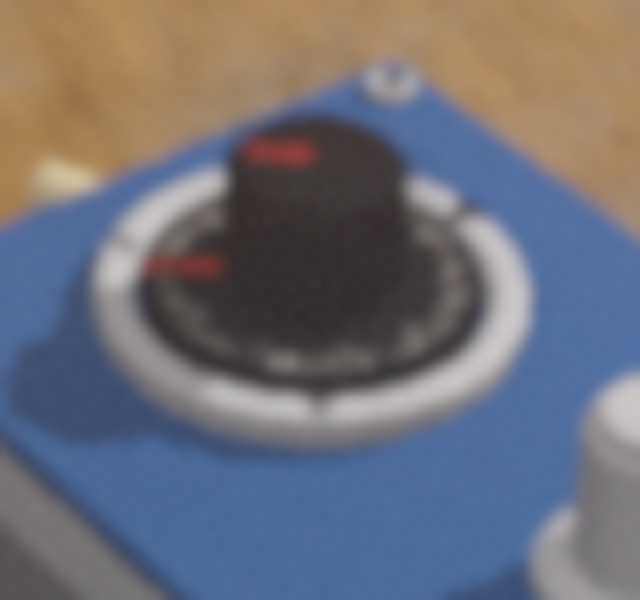

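```bash
cat >> h.py <<'E'
def ang(v): return np.degrees(np.arctan2(v[1],v[0]))
E
python3 - <<'E'
from h import *
import pickle
d=pickle.load(open('top0.pkl','rb'))
f=lambda x,y,s,z,o:px2w(d,(x+.5)/s-.5+o[0],(y+.5)/s-.5+o[1],z)
A=lambda x,y,z:f(x,y,10,z,(270,160)); B=lambda x,y,z:f(x,y,5,z,(260,130))
c=[B(*p,.085) for p in[(36,170),(563,45),(648,388),(115,513)]]
print(np.round(c,4));O=np.mean(c,0);print('O',O)
yv=(c[0]-c[1]+c[3]-c[2])/2;xv=(c[0]-c[3]+c[1]-c[2])/2
print(np.linalg.norm(yv),np.linalg.norm(xv),ang(yv)-90,ang(xv))
s=np.array([B(*p,.087) for p in[(62,184),(543,70),(623,369),(133,485)]]);print('screws',s.mean(0),ang(s[0]-s[1])-90,ang(s[0]-s[3]))
C=A(345,305,.094);tip=A(298,128,.096);zo=A(262,458,.096);print('dial',C,'tip',tip,'zero',zo)
th=ang(yv)-90
u=np.array([np.cos(np.radians(th)),np.sin(np.radians(th)),0]);w=np.array([-u[1],u[0],0])
D=O+.06*w;H=O-.06*w
print('D',D,'H',H,'tip est',D+.042*u, 'tipang',ang(tip-D),'zero ang',ang(zo-D), np.linalg.norm(zo-D),np.linalg.norm(tip-D))
k0=A(347,288,.132);k1=A(314,350,.132);print('knobline',ang(k1-k0))
print('grip',B(645,194,.123),'lever end',B(688,188,.123), 'dir',ang(B(688,188,.123)-H))
print('cam',np.linalg.inv(d['world_to_cam'])[:3,3])
for n,p in dict(loupe=(249,227),cyl=(255,191),drv=(310,258)).items(): print(n,px2w(d,*p,0.0))
d=pickle.load(open('side0.pkl','rb'))
f=lambda x,y,z:px2w(d,(x+.5)/8-.5+265,(y+.5)/8-.5+175,z)
tip=f(465,210,.096);zo=f(143,268,.096);print('side tip',tip,'zero',zo,ang(tip-D),ang(zo-D),np.linalg.norm((zo-D)[:2]),np.linalg.norm((tip-D)[:2]))
E
```

```text
[[ 0.6033  0.0928  0.085 ]
 [ 0.6643 -0.1681  0.085 ]
 [ 0.4935 -0.2048  0.085 ]
 [ 0.4341  0.0544  0.085 ]]
O [ 0.54880742 -0.05641886  0.085     ]
0.2669412241777725 0.17405434200302977 13.029000567824312 12.471755395680281
screws [ 0.5493002  -0.05612588  0.087     ] 13.136869139176966 13.021220988650201
dial [0.5355898  0.00186224 0.094     ] tip [0.57877776 0.01296005 0.096     ] zero [0.49821728 0.02225017 0.096     ]
D [0.53528076 0.00203651 0.085     ] H [ 0.56233407 -0.11487422  0.085     ] tip est [0.57619952 0.01150516 0.085     ] tipang 14.097335602557743 zero ang 151.39285620678123 0.043626758541046466 0.046176970706825214
knobline 151.73848368192748
grip [ 0.58163146 -0.19660112  0.123     ] lever end [ 0.58435699 -0.21686908  0.123     ] dir -77.81564175764908
cam [0.40166008 0.03325564 1.02785072]
loupe [0.45124379 0.14526566 0.        ]
cyl [0.54733044 0.12969253 0.        ]
drv [ 0.36915608 -0.01530262  0.        ]
side tip [0.58386943 0.01179173 0.096     ] zero [0.50023635 0.02027051 0.096     ] 11.352431774848185 152.51154003400214 0.03950430330734255 0.049558280113968026
```

```bash
cat >> h.py <<'E'
from scipy.spatial.transform import Rotation as Ro
def plan(target,yaw):
    s=robot.read_state();R=Ro.from_euler('xyz',s['tool_rot'])
    dp=R.inv().apply(np.array(target)-s['ee_pos'])
    Rt=Ro.from_euler('xyz',[np.pi,0,np.radians(yaw)])
    rv=(R.inv()*Rt).as_rotvec()
    print('pos',s['ee_pos'].round(4),'yaw',np.degrees(s['tool_rot'][2]).round(2),'q',s['q'].round(2),'t',s['time_s'])
    print('shift units',(dp/.025).round(2),'turn units',(np.degrees(rv)/6).round(2))
E
python3 -c "
from h import *
plan([.5353,.0019,.20],157.5)"
```

```text
pos [0.2198 0.5308 0.2414] yaw 157.5 q [ 0.97  0.16  1.6   0.    1.39 -0.21] t 0.1
shift units [-19.76 -14.71   1.67] turn units [-0.02 -0.   -0.  ]
```

Request:
drive_tool(targets=[[[-0.9, -0.67, 0, 0, 0, 0, 85], [-0.9, -0.67, 0, 0, 0, 0, 85], [-0.9, -0.67, 0, 0, 0, 0, 85], [-0.9, -0.67, 0, 0, 0, 0, 85], [-0.9, -0.67, 0, 0, 0, 0, 85], [-0.9, -0.67, 0, 0, 0, 0, 85], [-0.9, -0.67, 0, 0, 0, 0, 85], [-0.9, -0.67, 0, 0, 0, 0, 85], [-0.9, -0.67, 0, 0, 0, 0, 85], [-0.9, -0.67, 0, 0, 0, 0, 85], [-0.9, -0.67, 0, 0, 0, 0, 85]]])

```text
time_s: 1.02
ee_pos: [0.3784, 0.2649, 0.2419]
tool_rot: [-3.141, -0.001, 2.749]
ft_force: [0.2, 1.3, -0.3]
opening: 0.0851
```

Request:
drive_tool(targets=[[[-0.9, -0.67, 0, 0, 0, 0, 85], [-0.9, -0.67, 0, 0, 0, 0, 85], [-0.9, -0.67, 0, 0, 0, 0, 85], [-0.9, -0.67, 0, 0, 0, 0, 85], [-0.9, -0.67, 0, 0, 0, 0, 85], [-0.9, -0.67, 0, 0, 0, 0, 85], [-0.9, -0.67, 0, 0, 0, 0, 85], [-0.9, -0.67, 0, 0, 0, 0, 85], [-0.9, -0.67, 0, 0, 0, 0, 85], [-0.9, -0.67, 0, 0, 0, 0, 85], [-0.9, -0.67, 0, 0, 0, 0, 85], [0, 0, 0, 0, 0, 0, 85]]])

```text
time_s: 2.02
ee_pos: [0.5379, -0.0027, 0.2418]
tool_rot: [-3.14, 0.001, 2.745]
ft_force: [0.2, -0.1, 0.6]
opening: 0.0851
```

```bash
python3 -c "
from h import *
plan([.5353,.0019,.111],157.5)
grab('side','s1.png')"
```

```text
pos [ 0.5379 -0.0027  0.2418] yaw 157.27 q [-0.23  0.06  1.7  -0.    1.38 -1.4 ] t 2.0167
shift units [0.17 0.14 5.23] turn units [-0.01  0.01 -0.04]
```

View pics/s1.png

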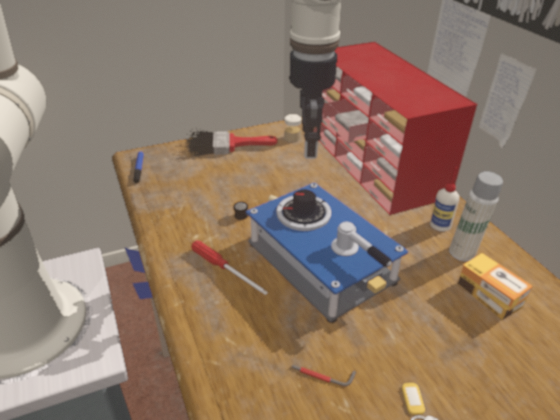

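The gripper is above the dial, with its fingertips near (312,152) directly above the knob at (305,200). I'll descend.

Request:
drive_tool(targets=[[[0.08, 0.07, 0.4, 0, 0, 0, 85], [0.08, 0.07, 0.6, 0, 0, 0, 85], [0, 0, 0.6, 0, 0, 0, 85], [0, 0, 0.6, 0, 0, 0, 85], [0, 0, 0.4, 0, 0, 0, 85], [0, 0, 0, 0, 0, 0, 85], [0, 0, 0, 0, 0, 0, 85]]])

```text
time_s: 2.65
ee_pos: [0.5332, 0.0069, 0.1767]
tool_rot: [-3.141, -0.002, 2.75]
ft_force: [0.7, 0.2, -0.2]
opening: 0.0848
```

```bash
python3 -c "
from h import *
plan([.5353,.0019,.111],157.5)
d=grab('side')
cv2.imwrite('pics/s2.png',cv2.resize(d['img'][90:260,220:400,::-1],None,fx=3.3,fy=3.3))
d=grab('top')
cv2.imwrite('pics/t2.png',cv2.resize(d['img'][120:260,230:410,::-1],None,fx=4,fy=4))"
```

```text
pos [0.5332 0.0069 0.1767] yaw 157.55 q [-0.21  0.11  1.78  0.    1.25 -1.39] t 2.65
shift units [-0.16 -0.15  2.63] turn units [-0.   -0.02  0.01]
```

View pics/s2.png

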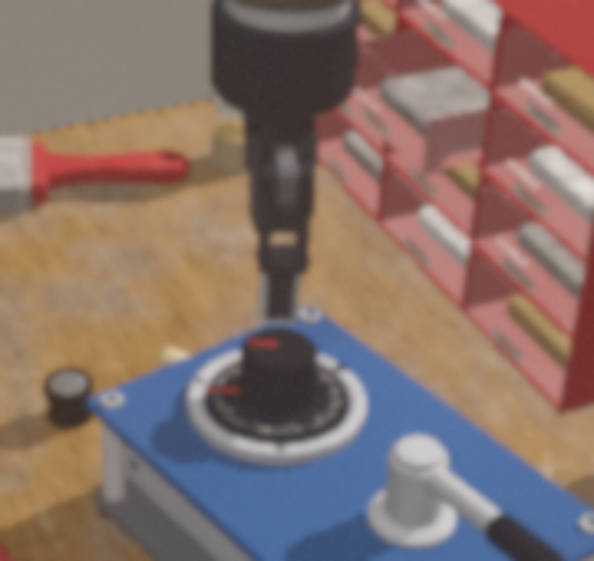

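View pics/t2.png

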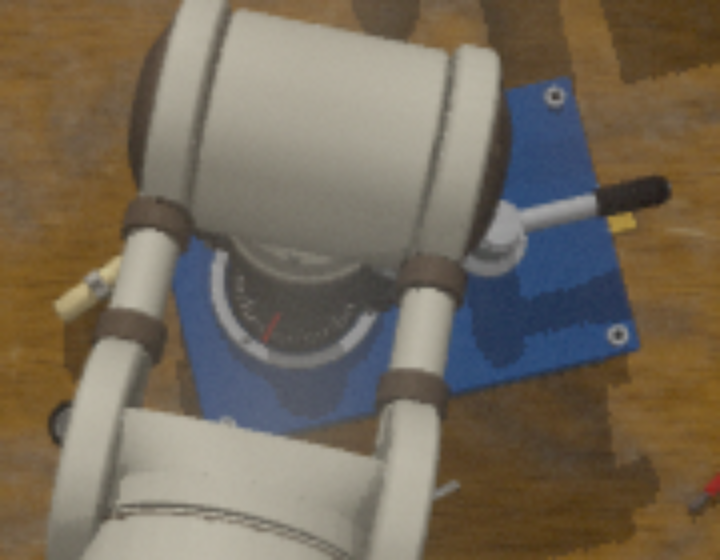

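The gripper is directly above the knob; the fingers overlap in the side view at about (280,300). The top view shows the arm well clear of the bystanders.

Request:
drive_tool(targets=[[[-0.16, -0.15, 0.3, 0, 0, 0, 85], [0, 0, 0.5, 0, 0, 0, 85], [0, 0, 0.5, 0, 0, 0, 85], [0, 0, 0.5, 0, 0, 0, 85], [0, 0, 0.5, 0, 0, 0, 85], [0, 0, 0.3, 0, 0, 0, 85], [0, 0, 0, 0, 0, 0, 85], [0, 0, 0, 0, 0, 0, 85]]])

```text
time_s: 3.42
ee_pos: [0.5359, 0.0012, 0.1116]
tool_rot: [-3.141, -0.001, 2.749]
ft_force: [0.2, -0.1, 1.6]
opening: 0.085
```

```bash
python3 -c "
from h import *
plan([.5353,.0019,.111],157.5)
d=grab('side')
cv2.imwrite('pics/s3.png',cv2.resize(d['img'][110:260,230:380,::-1],None,fx=4,fy=4))"
```

```text
pos [0.5359 0.0012 0.1116] yaw 157.5 q [-0.22  0.2   1.82  0.    1.12 -1.4 ] t 3.4167
shift units [0.03 0.02 0.02] turn units [-0.   -0.01 -0.  ]
```

View pics/s3.png

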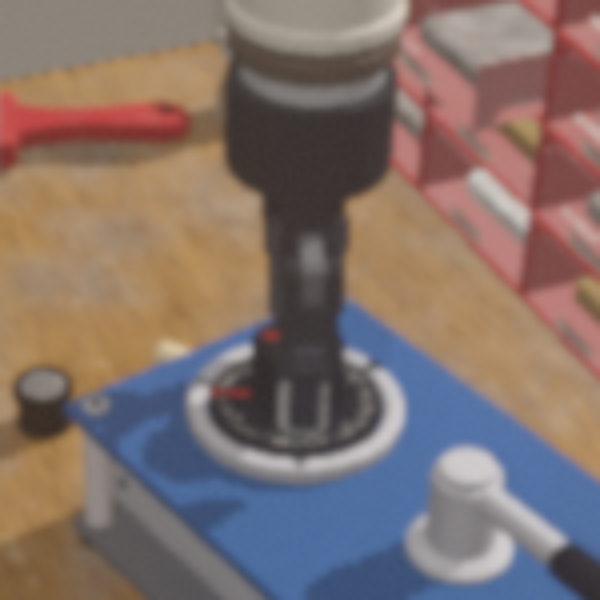

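The knob is between the fingers, and the red line's end is still at about (215,393). Closing.

Request:
drive_tool(targets=[[[0.03, 0.02, 0, 0, 0, 0, 60], [0, 0, 0, 0, 0, 0, 50], [0, 0, 0, 0, 0, 0, 45], [0, 0, 0, 0, 0, 0, 40], [0, 0, 0, 0, 0, 0, 35], [0, 0, 0, 0, 0, 0, 35], [0, 0, 0, 0, 0, 0, 35], [0, 0, 0, 0, 0, 0, 35]]], squeeze=35)

```text
time_s: 4.13
ee_pos: [0.5364, 0.0023, 0.1133]
tool_rot: [3.14, 0.001, 2.749]
ft_force: [-0.0, 4.2, 6.0]
opening: 0.044
```

Request:
drive_tool(targets=[[[0, 0, 0, 0, 0, 0.5, 35], [0, 0, 0, 0, 0, 0.8, 35], [0, 0, 0, 0, 0, 0.8, 35], [0, 0, 0, 0, 0, 0.8, 35], [0, 0, 0, 0, 0, 0.8, 35], [0, 0, 0, 0, 0, 0.8, 35], [0, 0, 0, 0, 0, 0.8, 35], [0, 0, 0, 0, 0, 0.8, 35], [0, 0, 0, 0, 0, 0.8, 35], [0, 0, 0, 0, 0, 0.8, 35], [0, 0, 0, 0, 0, 0.8, 35], [0, 0, 0, 0, 0, 0.5, 35]]])

```text
time_s: 5.13
ee_pos: [0.5364, 0.0023, 0.1133]
tool_rot: [3.14, -0.0, 1.803]
ft_force: [-1.1, 4.0, 4.8]
opening: 0.0438
```

```bash
python3 -c "
from h import *
plan([.5353,.0019,.111],19)
d=grab('side')
cv2.imwrite('pics/s4.png',cv2.resize(d['img'][110:260,230:380,::-1],None,fx=4,fy=4))"
```

```text
pos [0.5364 0.0023 0.1133] yaw 103.28 q [-0.22  0.2   1.82  0.    1.12 -0.45] t 5.1333
shift units [-0.   -0.05  0.09] turn units [ 1.000e-02 -1.000e-02  1.405e+01]
```

View pics/s4.png

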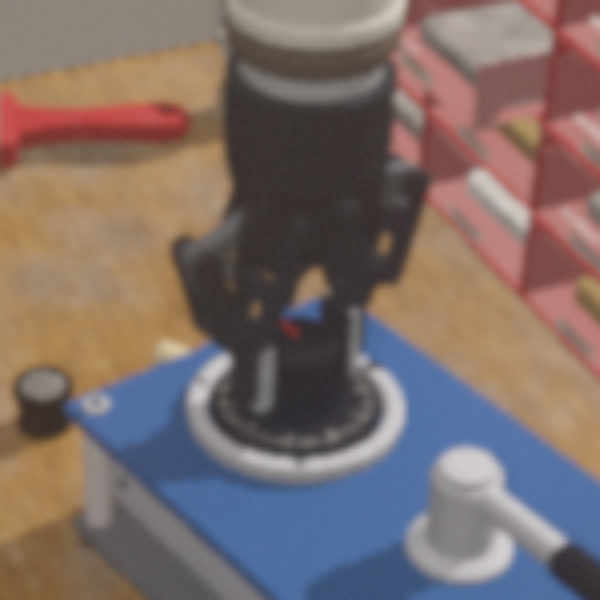

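The knob is turning with the tool; the red mark on its top is now at (290,328). About 14 units remain.

Request:
drive_tool(targets=[[[0, 0, 0, 0, 0, 0.5, 35], [0, 0, 0, 0, 0, 0.8, 35], [0, 0, 0, 0, 0, 0.8, 35], [0, 0, 0, 0, 0, 0.8, 35], [0, 0, 0, 0, 0, 0.8, 35], [0, 0, 0, 0, 0, 0.8, 35], [0, 0, 0, 0, 0, 0.8, 35], [0, 0, 0, 0, 0, 0.8, 35], [0, 0, 0, 0, 0, 0.8, 35], [0, 0, 0, 0, 0, 0.8, 35], [0, 0, 0, 0, 0, 0.8, 35], [0, 0, 0, 0, 0, 0.5, 35]]])

```text
time_s: 6.18
ee_pos: [0.5364, 0.0023, 0.1133]
tool_rot: [3.141, -0.001, 0.86]
ft_force: [0.0, 4.8, 6.1]
opening: 0.0437
```

Request:
drive_tool(targets=[[[0, 0, 0, 0, 0, 0.8, 35], [0, 0, 0, 0, 0, 0.8, 35], [0, 0, 0, 0, 0, 0.8, 35], [0, 0, 0, 0, 0, 0.8, 35], [0, 0, 0, 0, 0, 0.8, 35], [0, 0, 0, 0, 0, 0.6, 35], [0, 0, 0, 0, 0, 0.45, 35], [0, 0, 0, 0, 0, 0, 35], [0, 0, 0, 0, 0, 0, 35], [0, 0, 0, 0, 0, 0, 35]]])

```text
time_s: 7.02
ee_pos: [0.5364, 0.0023, 0.1133]
tool_rot: [-3.141, -0.002, 0.335]
ft_force: [-0.3, 3.6, 5.7]
opening: 0.0443
```

```bash
python3 -c "
from h import *
plan([.5353,.0019,.111],19)
d=grab('side')
cv2.imwrite('pics/s5.png',cv2.resize(d['img'][175:250,265:345,::-1],None,fx=7.5,fy=7.5,interpolation=2))"
```

```text
pos [0.5364 0.0023 0.1133] yaw 19.19 q [-0.22  0.2   1.82  0.    1.12  1.01] t 7.0167
shift units [-0.05 -0.    0.09] turn units [-0.   -0.02  0.03]
```

View pics/s5.png

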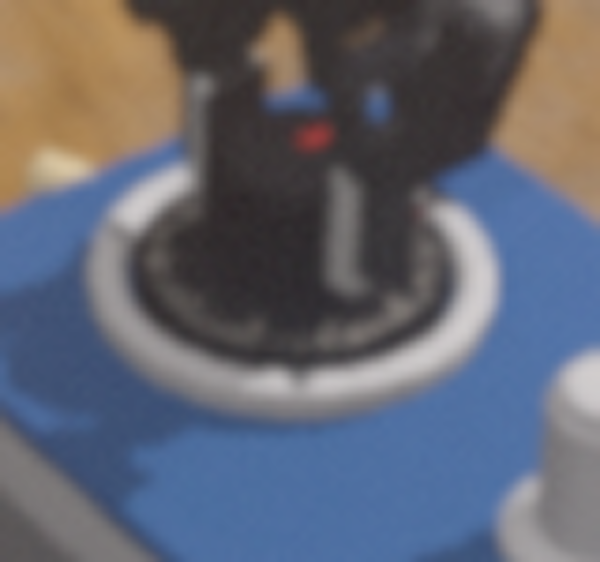

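The line's end at about (418,210) lies close to the pointer. I'll release the knob, lift, and move toward the lever so the cameras can check it.

Request:
drive_tool(targets=[[[0, 0, 0, 0, 0, 0, 60], [0, 0, 0, 0, 0, 0, 85], [0, 0, 0, 0, 0, 0, 85], [0, 0, 0, 0, 0, 0, 85], [0, 0, -0.4, 0, 0, 0, 85], [0, 0, -0.7, 0, 0, 0, 85], [0, 0, -0.7, 0, 0, 0, 85], [0, 0, -0.7, 0, 0, 0, 85], [0, 0, -0.7, 0, 0, 0, 85], [0, 0, -0.6, 0, 0, 0, 85], [0, 0, -0.2, 0, 0, 0, 85]]])

```text
time_s: 7.98
ee_pos: [0.5372, 0.0014, 0.2158]
tool_rot: [3.139, -0.004, 0.335]
ft_force: [1.1, 0.4, -0.0]
opening: 0.0848
```

```bash
python3 -c "
from h import *
plan([.581,-.193,.213],103)
d=grab('side')
cv2.imwrite('pics/s6.png',cv2.resize(d['img'][175:250,265:345,::-1],None,fx=7.5,fy=7.5,interpolation=2))"
```

```text
pos [0.5372 0.0014 0.2158] yaw 19.19 q [-0.22  0.08  1.74 -0.    1.32  1.01] t 7.9833
shift units [-0.9   7.92  0.13] turn units [ 5.000e-02 -1.000e-02 -1.397e+01]
```

View pics/s6.png

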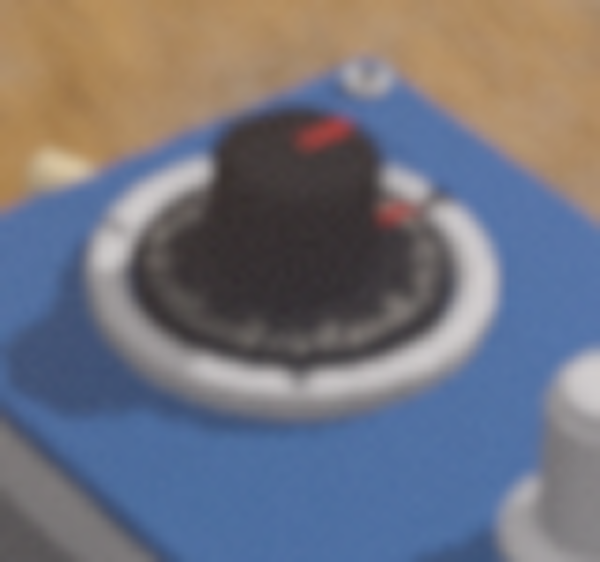

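The red line runs from (380,217) to (412,207), toward the pointer wedge at (437,196). I'll move aside to confirm from the top.

Request:
drive_tool(targets=[[[-0.1, 0.5, 0, 0, 0, 0, 85], [-0.1, 0.9, 0, 0, 0, 0, 85], [-0.1, 0.9, 0, 0, 0, 0, 85], [-0.1, 0.9, 0, 0, 0, 0, 85], [-0.1, 0.9, 0, 0, 0, 0, 85], [-0.1, 0.9, 0, 0, 0, 0, 85], [-0.1, 0.9, 0, 0, 0, 0, 85], [-0.1, 0.9, 0, 0, 0, 0, 85], [-0.1, 0.7, 0, 0, 0, 0, 85], [0, 0.4, 0, 0, 0, 0, 85], [0, 0, 0, 0, 0, 0, 85], [0, 0, 0, 0, 0, 0, 85]]])

```text
time_s: 9.03
ee_pos: [0.5791, -0.192, 0.2116]
tool_rot: [-3.14, 0.001, 0.334]
ft_force: [-0.7, -0.2, 0.4]
opening: 0.0848
```

```bash
python3 -c "
from h import *
plan([.581,-.193,.213],103)
d=grab('top')
cv2.imwrite('pics/t7.png',cv2.resize(d['img'][155:225,265:355,::-1],None,fx=8,fy=8,interpolation=2))
d=grab('side')
cv2.imwrite('pics/s7.png',cv2.resize(d['img'][180:230,280:340,::-1],None,fx=12,fy=12,interpolation=2))"
```

```text
pos [ 0.5791 -0.192   0.2116] yaw 19.16 q [-0.52  0.27  1.53  0.    1.34  0.72] t 9.0333
shift units [ 0.06  0.06 -0.06] turn units [ -0.02  -0.   -13.97]
```

View pics/t7.png

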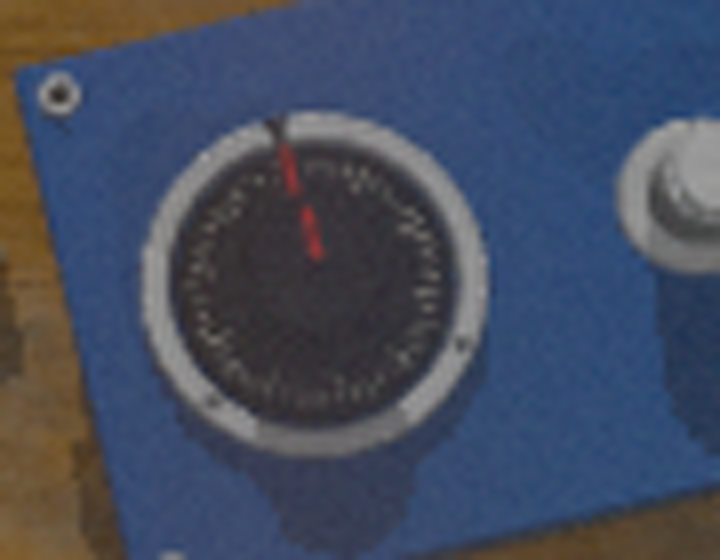

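View pics/s7.png

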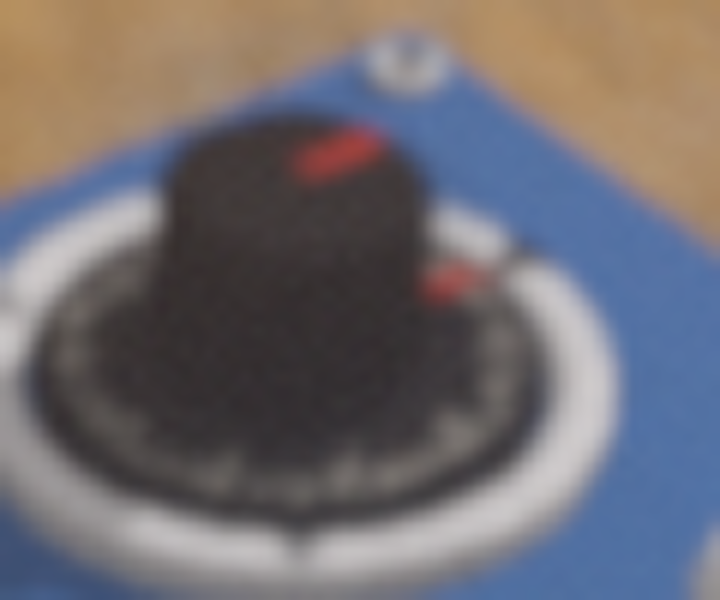

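From the top, the red line's outer end at (284,146) meets the wedge tip at (280,142). I'll measure the angles.

Run:
```python
from h import *
import cv2
d=grab('top')
f=lambda x,y,z:px2w(d,(x+.5)/8-.5+265,(y+.5)/8-.5+155,z)
print(ang(f(284,145,.096)-f(297,193,.096)),ang(f(306,208,.132)-f(318,257,.132)))
# red pixels fit
im=d['img'].astype(int);v,u=np.nonzero((im[...,0]>im[...,1]+50)&(im[...,0]>90));k=(u>290)&(u<320)&(v>165)&(v<200)
u,v=u[k],v[k];print(list(zip(u,v)))
w=im[v,u,0]-im[v,u,1]
for sel,z in((v<179.5,.096),(v>=180.5,.132)):
    P=np.array([px2w(d,a,b,z)[:2] for a,b in zip(u[sel],v[sel])]);W=w[sel].astype(float)
    m=(P*W[:,None]).sum(0)/W.sum();C=((P-m)*W[:,None]).T@(P-m);e=np.linalg.eigh(C)[1][:,1];e*=np.sign(e[0])
    print(z,m,'line',ang(e),'from D',ang(m-np.array([.5355,.0020])),sel.sum())
```

```text
14.508034253377547 13.119564265456043
[(np.int64(300), np.int64(174)), (np.int64(301), np.int64(175)), (np.int64(301), np.int64(176)), (np.int64(301), np.int64(177)), (np.int64(301), np.int64(178)), (np.int64(303), np.int64(181)), (np.int64(303), np.int64(182)), (np.int64(303), np.int64(183)), (np.int64(303), np.int64(184)), (np.int64(304), np.int64(184)), (np.int64(304), np.int64(185)), (np.int64(304), np.int64(186))]
0.096 [0.56944041 0.00939796] line 10.216465617451986 from D 12.296386211500609 5
0.132 [0.54540543 0.00440174] line 13.316744562922679 from D 13.629283803174015 7
```

The dial angle matches the stand's yaw of about 13° to within about 1°, so the dial is set. Next I'll turn the tool to straddle the lever sleeve.

Request:
drive_tool(targets=[[[0, 0, 0, 0, 0, -0.8, 45], [0, 0, 0, 0, 0, -1, 45], [0, 0, 0, 0, 0, -1, 45], [0, 0, 0, 0, 0, -1, 45], [0, 0, 0, 0, 0, -1, 45], [0, 0, 0, 0, 0, -1, 45], [0, 0, 0, 0, 0, -1, 45], [0, 0, 0, 0, 0, -1, 45], [0, 0, 0, 0, 0, -1, 45], [0, 0, 0, 0, 0, -1, 45], [0, 0, 0, 0, 0, -1, 45], [0, 0, 0, 0, 0, -1, 45]]])

```text
time_s: 10.18
ee_pos: [0.5794, -0.1909, 0.2125]
tool_rot: [3.142, -0.0, 1.577]
ft_force: [0.1, -0.6, -0.4]
opening: 0.0447
```

Request:
drive_tool(targets=[[[0, 0, 0, 0, 0, -1, 45], [0, 0, 0, 0, 0, -0.8, 45], [0, 0, 0, 0, 0, -0.4, 45], [0, 0, 0, 0, 0, 0, 45], [0, 0, 0, 0, 0, 0, 45], [0, 0, 0, 0, 0, 0, 45]]])

```text
time_s: 10.68
ee_pos: [0.5794, -0.1915, 0.2124]
tool_rot: [3.142, -0.0, 1.801]
ft_force: [0.4, 0.7, 1.1]
opening: 0.0452
```

```bash
python3 -c "
from h import *
plan([.5810,-.1930,.116],103)
d=grab('side')
cv2.imwrite('pics/s8.png',cv2.resize(d['img'][110:310,300:480,::-1],None,fx=3,fy=3,interpolation=2))"
```

```text
pos [ 0.5794 -0.1915  0.2124] yaw 103.17 q [-0.52  0.27  1.53  0.    1.34 -0.75] t 10.6833
shift units [-0.07  0.05  3.86] turn units [ 0.   -0.    0.03]
```

View pics/s8.png

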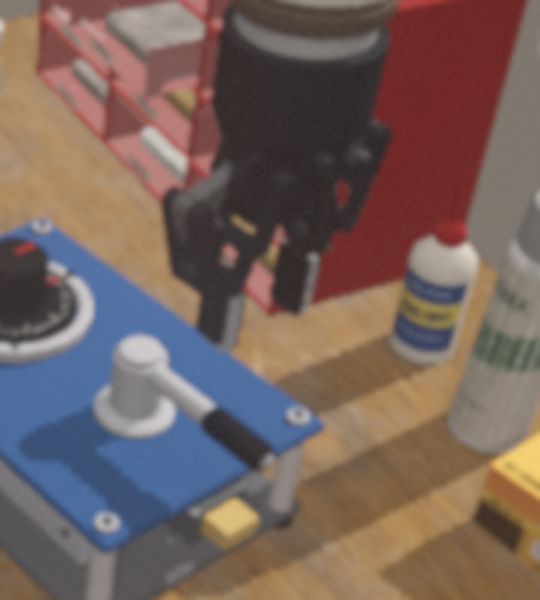

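The open jaws hang above the sleeve, which runs from (215,425) to (270,465). I'll descend in two parts.

Request:
drive_tool(targets=[[[-0.07, 0.05, 0.3, 0, 0, 0, 45], [0, 0, 0.6, 0, 0, 0, 45], [0, 0, 0.6, 0, 0, 0, 45], [0, 0, 0.5, 0, 0, 0, 45], [0, 0, 0.2, 0, 0, 0, 45], [0, 0, 0, 0, 0, 0, 45]]])

```text
time_s: 11.23
ee_pos: [0.58, -0.193, 0.1551]
tool_rot: [-3.139, -0.003, 1.801]
ft_force: [0.5, 0.9, 0.0]
opening: 0.045
```

```bash
python3 -c "
from h import *
plan([.5810,-.1930,.116],103)
d=grab('side')
cv2.imwrite('pics/s9.png',cv2.resize(d['img'][130:310,300:480,::-1],None,fx=3.3,fy=3.3,interpolation=2))"
```

```text
pos [ 0.58   -0.193   0.1551] yaw 103.18 q [-0.52  0.33  1.57  0.    1.24 -0.75] t 11.2333
shift units [-0.01  0.04  1.56] turn units [-0.03 -0.02  0.03]
```

View pics/s9.png

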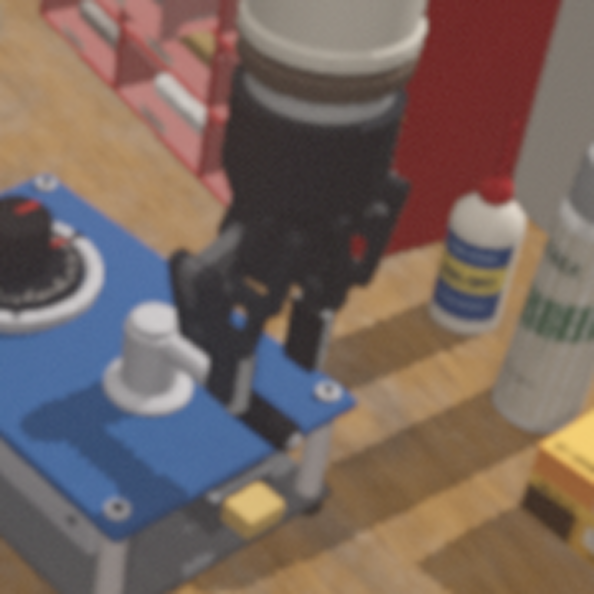

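The fingers straddle the sleeve, with near and far fingertips at (235,405) and (305,365). I'll go on down and then narrow the jaws.

Request:
drive_tool(targets=[[[0, 0.04, 0.3, 0, 0, 0, 45], [0, 0, 0.5, 0, 0, 0, 45], [0, 0, 0.5, 0, 0, 0, 45], [0, 0, 0.25, 0, 0, 0, 45], [0, 0, 0, 0, 0, 0, 40], [0, 0, 0, 0, 0, 0, 32], [0, 0, 0, 0, 0, 0, 26], [0, 0, 0, 0, 0, 0, 26], [0, 0, 0, 0, 0, 0, 26]]])

```text
time_s: 12.03
ee_pos: [0.5825, -0.1936, 0.1193]
tool_rot: [3.141, 0.001, 1.801]
ft_force: [-0.2, -0.2, 0.1]
opening: 0.026
```

```bash
python3 -c "
from h import *
H=np.array([.5625,-.1145])
def tgt(L,r=.08):
    a=np.radians(-76.9-L); return [H[0]+r*np.cos(a),H[1]+r*np.sin(a),.116]
plan([.5810,-.1930,.116],103)
# arc rows: per-row tool-frame chord + rotation for 4.5 deg steps
st=4.5;x=2*.08*np.sin(np.radians(st/2))
# frame at tool yaw = arm dir+180
b=np.radians(st/2); print('row', x*np.cos(b)/.025, 'radial', x*np.sin(b)/.025)
for L in (0,63,66): print(L,tgt(L))
print(robot.read_state()['ft_force'])
d=grab('side')
cv2.imwrite('pics/s10.png',cv2.resize(d['img'][130:310,300:480,::-1],None,fx=3.3,fy=3.3,interpolation=2))"
```

```text
pos [ 0.5825 -0.1936  0.1193] yaw 103.19 q [-0.52  0.37  1.59 -0.    1.18 -0.75] t 12.0333
shift units [ 0.04 -0.05  0.13] turn units [0.01 0.01 0.03]
row 0.25106910632910384 radial 0.009864532053990478
0 [np.float64(0.5806321045949484), np.float64(-0.19241807738232414), 0.116]
63 [np.float64(0.5013062879265254), np.float64(-0.16602989038091093), 0.116]
66 [np.float64(0.4986932856939817), np.float64(-0.1627566390196226), 0.116]
[-0.20762878 -0.20832189  0.10215571]
```

View pics/s10.png

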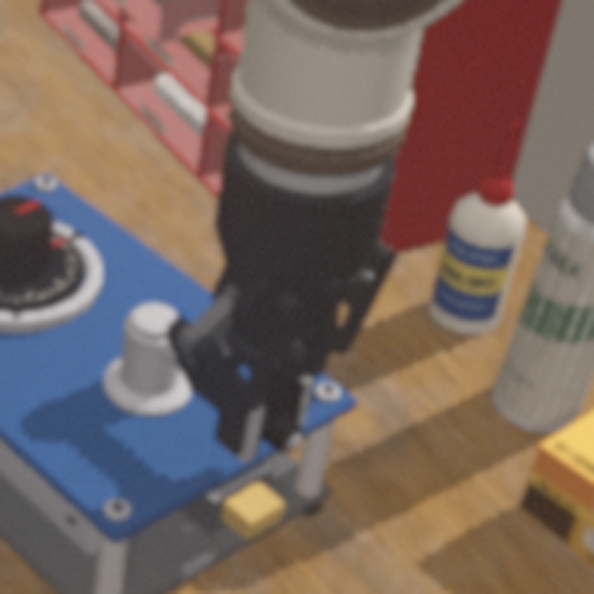

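The sleeve is inside the jaws at about (270,435). I'll swing a first 20° and check for a block.

Request:
drive_tool(targets=[[[0, -0.1, 0.1, 0, 0, 0.2, 26], [0, -0.2, 0, 0, 0, 0.6, 26], [0.01, -0.25, 0, 0, 0, 0.75, 26], [0.01, -0.25, 0, 0, 0, 0.75, 26], [0.01, -0.25, 0, 0, 0, 0.75, 26]]])

```text
time_s: 12.5
ee_pos: [0.5567, -0.1953, 0.1163]
tool_rot: [3.139, -0.0, 1.477]
ft_force: [4.5, 0.6, -1.6]
opening: 0.026
```

```bash
python3 -c "
from h import *
s=robot.read_state();print(s['ft_force'],s['wrist_torque'])
p=s['ee_pos'][:2]-np.array([.5625,-.1145]);print(np.linalg.norm(p),-76.9-ang(p))
d=grab('side')
cv2.imwrite('pics/s11.png',cv2.resize(d['img'][130:310,260:440,::-1],None,fx=3.3,fy=3.3,interpolation=2))"
```

```text
[ 4.47534513  0.63072353 -1.59376695] [ 0.27233566 -0.66605418  0.03053696]
0.08101041219597532 17.17235736125346
```

View pics/s11.png

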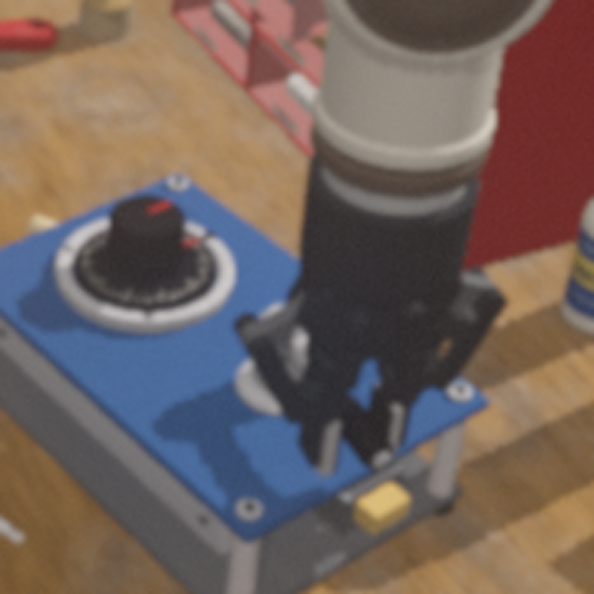

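The force is 4.5 N, which is plain friction, so there is no block. Continuing.

Request:
drive_tool(targets=[[[0.01, -0.25, 0, 0, 0, 0.75, 26], [0.01, -0.25, 0, 0, 0, 0.75, 26], [0.01, -0.25, 0, 0, 0, 0.75, 26], [0.01, -0.25, 0, 0, 0, 0.75, 26]]])

```text
time_s: 12.88
ee_pos: [0.5327, -0.1895, 0.1165]
tool_rot: [3.139, -0.001, 1.165]
ft_force: [4.6, 1.1, -1.2]
opening: 0.0259
```

Request:
drive_tool(targets=[[[0.01, -0.25, 0, 0, 0, 0.75, 26], [0.01, -0.25, 0, 0, 0, 0.75, 26], [0.01, -0.25, 0, 0, 0, 0.75, 26], [0.01, -0.25, 0, 0, 0, 0.75, 26]]])

```text
time_s: 13.22
ee_pos: [0.5116, -0.1766, 0.1165]
tool_rot: [3.138, -0.001, 0.85]
ft_force: [4.5, -1.6, -2.0]
opening: 0.026
```

```bash
python3 -c "
from h import *
s=robot.read_state();print(s['ft_force'],s['wrist_torque'])
p=s['ee_pos'][:2]-np.array([.5625,-.1145]);print(np.linalg.norm(p),-76.9-ang(p),s['tool_rot'])
d=grab('side')
cv2.imwrite('pics/s12.png',cv2.resize(d['img'][130:310,260:440,::-1],None,fx=3.3,fy=3.3,interpolation=2))"
```

```text
[ 4.54089713 -1.64526854 -1.96919652] [-0.19444584 -0.72184522  0.05855395]
0.08031917208136984 52.4505659330097 [ 3.13830628e+00 -8.08371623e-04  8.50347283e-01]
```

View pics/s12.png

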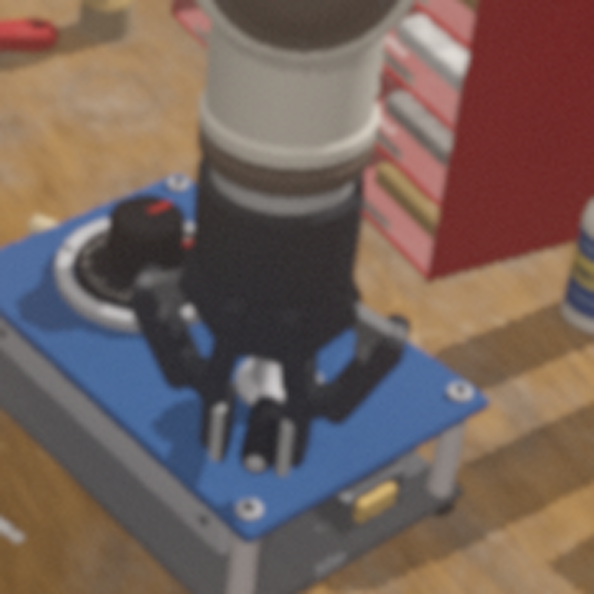

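The bolt at (375,500) is now mostly drawn in. I'll approach the stop in small steps.

Request:
drive_tool(targets=[[[0.01, -0.2, 0, 0, 0, 0.6, 26], [0.01, -0.15, 0, 0, 0, 0.45, 26], [0, -0.1, 0, 0, 0, 0.3, 26], [0, -0.1, 0, 0, 0, 0.3, 26]]])

```text
time_s: 13.6
ee_pos: [0.502, -0.167, 0.1165]
tool_rot: [3.139, -0.0, 0.682]
ft_force: [2.3, -3.2, -1.3]
opening: 0.026
```

Request:
drive_tool(targets=[[[0, -0.06, 0, 0, 0, 0.2, 26], [0, -0.06, 0, 0, 0, 0.2, 26], [0, 0, 0, 0, 0, 0, 26]]])

```text
time_s: 13.85
ee_pos: [0.4997, -0.1642, 0.1164]
tool_rot: [3.14, 0.0, 0.639]
ft_force: [2.5, -2.0, -0.1]
opening: 0.026
```

Request:
drive_tool(targets=[[[0, -0.06, 0, 0, 0, 0.2, 26], [0, -0.06, 0, 0, 0, 0, 26], [0, 0, 0, 0, 0, 0, 26]]])

```text
time_s: 14.1
ee_pos: [0.4993, -0.1634, 0.1167]
tool_rot: [3.135, -0.001, 0.618]
ft_force: [7.0, -9.4, -5.9]
opening: 0.0264
```

The force rose to 12 N while the tool barely moved, so this is the stop. I'll check the view while holding.

Request:
drive_tool(targets=[[[0, -0.06, 0, 0, 0, 0, 26], [0, 0, 0, 0, 0, 0, 26], [0, 0, 0, 0, 0, 0, 26]]])

```text
time_s: 14.35
ee_pos: [0.4992, -0.1632, 0.1168]
tool_rot: [3.132, -0.002, 0.618]
ft_force: [9.7, -12.9, -9.5]
opening: 0.026
```

```bash
python3 -c "
from h import *
s=robot.read_state();print(s['ft_force'])
p=s['ee_pos'][:2]-np.array([.5625,-.1145]);print(np.linalg.norm(p),-76.9-ang(p))
d=grab('side')
cv2.imwrite('pics/s13.png',cv2.resize(d['img'][130:310,260:440,::-1],None,fx=3.3,fy=3.3,interpolation=2))"
```

```text
[  9.73205227 -12.91109024  -9.49642985]
0.07986656343774458 65.53421892687555
```

View pics/s13.png

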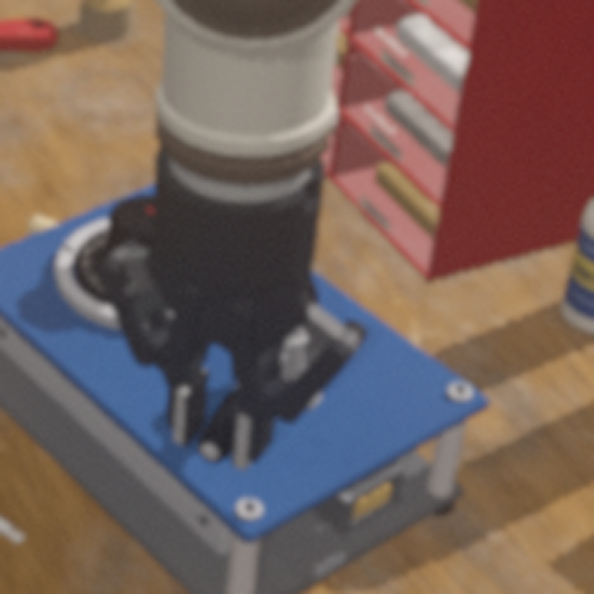

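The bolt is flush with its guide at (370,497), and a firm stop was felt. I'll back the pushing finger off, open, and lift straight up.

Request:
drive_tool(targets=[[[0, 0.15, 0, 0, 0, 0, 26], [0, 0.08, 0, 0, 0, 0, 34], [0, 0, 0, 0, 0, 0, 40], [0, 0, 0, 0, 0, 0, 40], [0, 0, -0.3, 0, 0, 0, 40], [0, 0, -0.6, 0, 0, 0, 40], [0, 0, -0.8, 0, 0, 0, 40], [0, 0, -0.8, 0, 0, 0, 40], [0, 0, -0.8, 0, 0, 0, 40], [0, 0, -0.8, 0, 0, 0, 40], [0, 0, -0.5, 0, 0, 0, 40], [0, 0, 0, 0, 0, 0, 40]]])

```text
time_s: 15.4
ee_pos: [0.5016, -0.1654, 0.2347]
tool_rot: [3.136, -0.002, 0.618]
ft_force: [0.3, -0.3, -0.0]
opening: 0.0399
```

```bash
python3 -c "
from h import *
plan([.5,-.36,.23],35)
d=grab('side','s14.png')"
```

```text
pos [ 0.5016 -0.1654  0.2347] yaw 35.41 q [-0.55  0.04  1.74  0.    1.36  0.41] t 15.4
shift units [-4.56  6.31  0.21] turn units [ 0.05 -0.02  0.07]
```

View pics/s14.png

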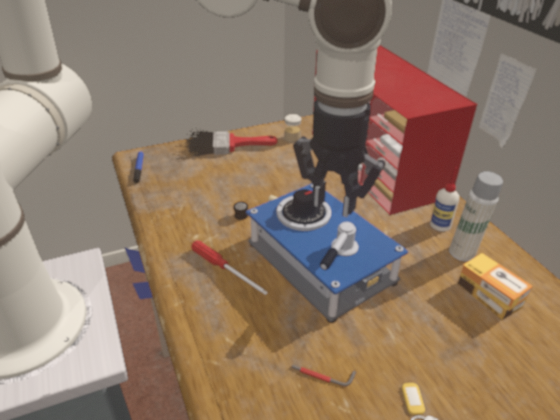

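The gripper is clear, the lever points toward the robot's side at about (328,258), and the bystanders are in place. I'll move aside so the top camera can check.

Request:
drive_tool(targets=[[[-0.4, 0.55, 0, 0, 0, 0, 40], [-0.5, 0.7, 0, 0, 0, 0, 40], [-0.5, 0.7, 0, 0, 0, 0, 40], [-0.5, 0.7, 0, 0, 0, 0, 40], [-0.5, 0.7, 0, 0, 0, 0, 40], [-0.5, 0.7, 0, 0, 0, 0, 40], [-0.5, 0.7, 0, 0, 0, 0, 40], [-0.5, 0.7, 0, 0, 0, 0, 40], [-0.4, 0.5, 0, 0, 0, 0, 40], [0, 0, 0, 0, 0, 0, 40], [0, 0, 0, 0, 0, 0, 40]]])

```text
time_s: 16.37
ee_pos: [0.4981, -0.3481, 0.2297]
tool_rot: [-3.139, 0.0, 0.617]
ft_force: [-0.7, 0.3, -0.3]
opening: 0.0399
```

Run:
```python
from h import *
import pickle
d=grab('top');cv2.imwrite('pics/t15.png',cv2.resize(d['img'][130:240,260:410,::-1],None,fx=5,fy=5,interpolation=2))
im=d['img'].astype(int);v,u=np.nonzero((im[...,0]>im[...,1]+50)&(im[...,0]>90));k=(u>290)&(u<320)&(v>165)&(v<200)
u,v=u[k],v[k];w=im[v,u,0]-im[v,u,1]
for sel,z in((v<179.5,.096),(v>=180.5,.132)):
    P=np.array([px2w(d,a,b,z)[:2] for a,b in zip(u[sel],v[sel])]);m=(P*w[sel][:,None]).sum(0)/w[sel].sum()
    print(z,ang(m-np.array([.5355,.0020])))
d=grab('side');cv2.imwrite('pics/s15.png',cv2.resize(d['img'][180:320,240:420,::-1],None,fx=4,fy=4,interpolation=2))
d0=pickle.load(open('side0.pkl','rb'))['img'].astype(int)
for n,(a,b,c,e) in dict(drv=(235,300,185,270),hex=(360,392,285,360),loupe=(198,222,228,252)).items(): print(n,np.abs(d['img'][a:b,c:e].astype(int)-d0[a:b,c:e]).mean())
```

```text
0.096 12.575884421880906
0.132 13.563178672141273
drv 1.2640120663650076
hex 1.27375
loupe 1.2853009259259258
```

View pics/t15.png

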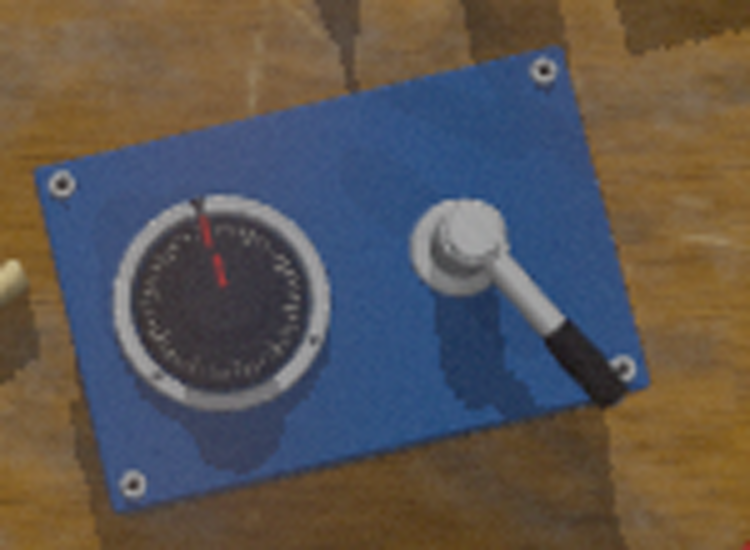

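View pics/s15.png

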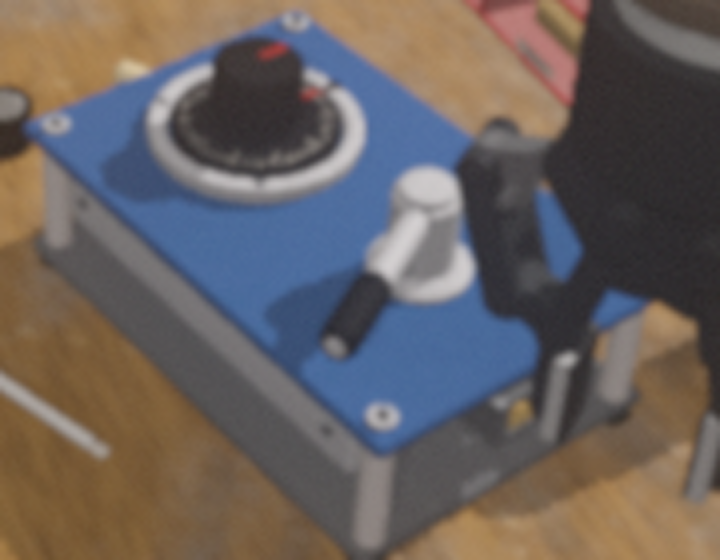

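The red line meets the pointer at (200,215). From the image, the lever has swung about 63° (1.10 rad). Bolt is flush and nothing is in contact, so I'm handing in.

```bash
python3 -c "
from station import robot
print(robot.close_job())"
```

```text
the job is handed in; nothing more can be done
None
```

The safe lock is set and open. I turned the dial about 138° clockwise to bring the red zero line to the pointer, then swung the lever clockwise to its stop. I handed the job in at about 16.5 s of the 67 s allowed; the hand-in reports no verdict.

- **Dial:** after the lever swing, the red line measured 12.6° to 13.6° in the top image, against about 13.1° for the pointer. That is well inside the 5 mm tolerance.
- **Lever:** it moved with about 4.5 N of plain friction and no early block. The force then rose to about 16 N sideways with almost no further motion, so I took that as the stop. The top image puts the swing at about 63° (1.10 rad).
- **Bolt:** it looked flush with its guide while I held the lever at the stop. In the last side view a finger partly hid it.
- **Bystanders:** the screwdriver, hex key and loupe showed no change against the first side picture. I did not measure the lock cylinder; it was only partly in view in the pictures.
- **Robot:** it ended clear of everything, with the force reading near zero.

No check failed. One first-pass line fit on the red line read 10.2°, but it used only five pixels. The other readings of that picture were 12.3° to 14.5°, so I discarded it.

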